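# Clamp the dressing stick in its holder

## Robot

A 6-joint arm with a two-finger parallel gripper is mounted at the origin on a cart in front of the work surface, level with it; the furniture and walls round the work are solid. World frame = base frame: x ahead of the robot, y to its left, z up, the work surface at z = 0. Lengths are in m, angles in rad, forces in N, time in s.
With the tool pointing down it reaches from about 0.35 to 0.975 m from the base axis. Payload 4.9 kg.
Tool frame: the origin (TCP) lies midway between the tips of the shut fingers; the grasp point (between the pads) lies 19 mm behind it; z points along the fingers, y is the direction in which the jaws open and shut (so a half turn about z gives the same grasp; the last joint's range is limited). The gripper opens to 85 mm and grips with 20 to 120 N. Pads are 22 mm wide; open, the fingers measure 114 mm over their backs; the gripper's body (76 mm by 85 mm) begins 54 mm behind the grasp point. The pads swing forward as they close: fully open they stand 13 mm farther back than shut.
Start: joints at [-1.262, 0.053, 1.613, -0, 1.476, -0.119], TCP at [0.259, -0.569, 0.231] pointing down, gripper open.
Joint ranges: [-3.01, 3.01], [-1.01, 2.22], [0.06, 2.58], [-1.02, 4.17], [0.09, 2.62], [-3.14, 3.14]. Speed limits (rad/s): [2.57, 2.57, 3.14, 3.14, 3.14, 3.14].

## Interface

Orientations are given as a unit quaternion [w, x, y, z].
In Python, from plant import manip, cams gives the robot as it stands.
- The arm moves only by the tool jog_arm, never from a script. Its argument "targets" is a list of rows, each a list of 4 numbers: the shift along the tool's x, y, z in m, then the turn about the tool's z in degrees. A call has 1 to 5 rows; each row is the pose to reach, as a shift and turn from the pose commanded when the call began, along the tool's axes at that moment; what a row does not reach only later rows make up. A row lasts 1/12 s, in which the tool goes at most 41.7 mm and 7.16 degrees, less where a joint would pass 70% of its speed; a pose out of reach is approached as far as the arm can. A call with a gripper value outside its range is refused whole. "fingers" is the opening, from 0 (shut) to 1 (fully open), set as the call begins (left out, the last holds). The fingers move at their own pace and stop on an object; the grip force is fixed at half the most. Time passes only in rows, so rows that repeat a pose let the fingers close. It gives the time, the measured TCP pose, the force and the opening at its end, in the units of the state.
- manip.state(): the state, without advancing time (a new reading comes with each control period).
- cams.grab_frame(name): name is "side" or "top"; returns the picture (480x640x3 uint8, red, green, blue); there is no depth.
- cams.get_calibration(name): a dict with "camera_matrix" (3x3 intrinsics, pixels), "cam_to_world" (4x4, takes a point from camera to world coordinates). Camera axes: x right, y up, looking along -z (the intrinsics and any distortion apply to the point x, -y, -z); pixel columns grow to the right and rows downward; lengths in m; the calibration is good to about 2 mm. A picture is of the moment at which its call begins. get_calibration takes no time and is no camera call.
- manip.job_done(): hands the job in, once; it reports no verdict.
The state is a dict: "time": time; "joint_pos": joint angles; "joint_vel": joint speeds; "joint_efforts": joint torques, N m; "tool_pos": TCP position; "tool_rot": TCP orientation; "contact_force": force on the tool from outside, world axes, zero at the start; "ft_torque": the same for the moment, N m; "gripper_width": opening from 0.0 (shut) to 1.0 (fully open).
Only numpy, scipy, OpenCV 4.12 (cv2) and the standard library are available. Lean on these libraries where they do the work, as an engineer would, in place of code of your own. Each camera call takes 0.05 s, during which the arm holds its last target. There are 200 camera calls.

## Task

Get the stick holder ready for dressing a grinding wheel: lay the grey-green dressing stick in the open end of the holder, slide it gently fully home under the bridge against the end stop, then turn the brass knurled thumbscrew clockwise until it seats on the stick and holds it snugly. Stop turning soon after the resistance rises, do not overtighten, and leave the other things on the bench alone.

Things in the scene. Friction and masses are not known exactly. Their poses are not given: they have to be found in the camera images.
- dressing_stick: grey-green abrasive stick, a plain square bar 22 x 130 x 22 mm, 0.16 kg, loose on the bench. Origin: centre of its underside; its own y runs along its length, z up. Both ends are alike.
- holder: grey stick holder fixed to the bench; the stick slides in along its own +x. Origin on the bench on its centre line, z up. Dark base plate 180 x 70 x 6 mm (x -105 to 75). A rail 18 mm wide (x -90 to 60, top z = 16 mm) carries the stick; up to x = -14 mm nothing stands beside the rail, so fingers can straddle it down to the base plate.
- guide_mouth (a point): start of the guide (holder x = -14, y = 0, z = 16 mm), axes as the holder's. Two flared cheeks (tops at z = 32 mm) narrow from 40 mm clear width here to 24.4 mm at holder x = 10 mm; the guide then runs straight, 24.4 mm wide, to x = 60 mm
- bridge_top (a point): centre of the top of the bridge over the guide, on the screw's axis (holder x = 40, y = 0, z = 67 mm). The bridge spans holder x 16 to 60 mm, is 44 mm wide and 13 mm thick; axes as the holder's
- stick_home (a point): where the centre of the stick's underside lies when it is fully home (holder x = -5, y = 0, z = 16 mm); the stick's length then runs along the holder's x; axes as the holder's
- end_stop: steel block 10 x 34 x 34 mm closing the far end of the guide; its face towards the stick is at holder x = 60 mm; origin at the foot of that face, 6 mm above the bench, axes as the holder's
- thumbscrew: brass knurled thumbscrew, upright on the bridge; captive: it turns but stays at its height. Head 29 mm across, 24 mm high, underside 12 mm above the bridge. Origin: on its axis at the bridge's top, z up. Turning it clockwise seen from above drives the clamp pad down. It turns freely with about 0.1 N m for the first 1.2 to 2.6 rad (differs each time), until the pad touches the stick: two or more grasps.
- screw_grip (a point): point on the screw's axis in its head, 10 mm below the head's top, 93 mm above the bench: a good height to grip. Once the pad is on the stick, the torque climbs steeply, about 0.4 N m per rad; it is snug when the torque stands about 0.1 N m above that of free turning. Let go, the screw may spring back a little and then stays
- spanner_19: steel open-ended spanner 40 x 190 x 8 mm, a bystander; origin: centre of its underside, length along its y
- driver_red: red-handled screwdriver 28 x 190 x 28 mm, a bystander; origin: centre of its underside, length along its y
- clipper_blade_1: toothed steel clipper blade 32 x 44 x 8 mm, a bystander; origin: centre of its underside
- wheel_flange_a: flat steel disc 48 mm across, 6 mm thick, a bystander; origin: centre of its underside
- pliers_red: red-handled pliers 56 x 168 x 13 mm, a bystander; origin: centre of its underside
- marker_pen: green and white marker pen 17 x 135 x 16 mm, a bystander; origin: centre of its underside
- spare_wheel: pink grinding wheel lying flat, 125 mm across, 16 mm thick, a bystander; origin: centre of its underside
- clamp_pad: steel pad 19 mm across under the bridge, on a stiffly sprung plunger (about 25 N per mm) that the thumbscrew drives straight down, 4 mm per rad. Origin: centre of its underside, z up. It starts 4.5 to 10.5 mm above a stick that lies on the rail. It must end pressing on the stick with about 20 N; above 50 N it is overtightened

How it is judged:
By the outcome, as a careful person would: the job done as asked, in the order asked, and still so for the second after the job is handed in, with the robot touching nothing.
It also fails if it takes over 64 s, if anything falls off the work surface, if the arm or the gripper's body presses on something with over 40 N, if the wrist force passes 120 N, or if a joint passes its speed limit or range.

## Working session

There is one attempt and no reset: what is moved stays moved. The work goes in short steps, Python scripts to look and compute and a tool call to move; the robot and the scene stay as the last step left them, time stands still between calls to the robot, and variables do not carry over. Pictures are saved under pics/ and viewed, about 8 in all and at most 12, crops included, and the job is handed in when it is done.

Besides the shell and the picture viewer there is one more tool, called after "Request:" in YAML: its name, and indented under it one key for each argument. jog_arm: Moves the arm, as the interface text tells. Its arguments: {"type":"object","properties":{"targets":{"type":"array"},"fingers":{"type":"number"}},"required":["targets"]}

```bash
ls; mkdir -p pics; python3 - <<'E'
from plant import manip, cams
import cv2
for n in("side","top"):
    im=cams.grab_frame(n); cv2.imwrite(f"pics/{n}0.png",im[:,:,::-1]); c=cams.get_calibration(n); print(n,c)
print(manip.state())
E
```

```text
pics
side {'camera_matrix': array([[577.08106062,   0.        , 324.35463312],
       [  0.        , 577.08106062, 239.44268773],
       [  0.        ,   0.        ,   1.        ]]), 'cam_to_world': array([[-3.38400956e-01,  7.86453773e-01, -5.16696484e-01,
        -3.46340103e-01],
       [-9.41001854e-01, -2.83144146e-01,  1.85323780e-01,
         3.17602849e-01],
       [-5.50999094e-04,  5.48926094e-01,  8.35870708e-01,
         1.34932479e+00],
       [ 0.00000000e+00,  0.00000000e+00,  0.00000000e+00,
         1.00000000e+00]])}
top {'camera_matrix': array([[612.35967446,   0.        , 324.49485312],
       [  0.        , 612.35967446, 242.65295731],
       [  0.        ,   0.        ,   1.        ]]), 'cam_to_world': array([[ 0.01211199,  0.99932735, -0.03461435,  0.40466337],
       [-0.99987883,  0.0124427 ,  0.00935485,  0.05936139],
       [ 0.00977925,  0.03449685,  0.99935696,  1.46428488],
       [ 0.        ,  0.        ,  0.        ,  1.        ]])}
{'time': 0.1, 'joint_pos': array([-1.26200225e+00,  5.33008798e-02,  1.61416329e+00,  8.94378922e-06,
        1.47601299e+00, -1.18993878e-01]), 'joint_vel': array([ 5.35649341e-04, -2.41597477e-03, -3.69674523e-03,  1.35153279e-05,
        8.02627713e-04,  1.34867484e-03]), 'joint_efforts': array([ 4.67419395e-04, -3.94902778e+01, -3.71362352e+01, -9.17172497e-05,
        3.87266366e-03,  2.02989378e-05]), 'tool_pos': array([ 0.25911873, -0.56812918,  0.2301758 ]), 'tool_rot': array([-9.38431959e-04,  9.77211421e-01,  2.12266226e-01, -8.48540600e-05]), 'contact_force': array([ 0.9823484 , -0.82575638,  0.54765084]), 'ft_torque': array([0.0070563 , 0.03370581, 0.00272567]), 'gripper_width': 1.002270496558639}
```

View pics/top0.png

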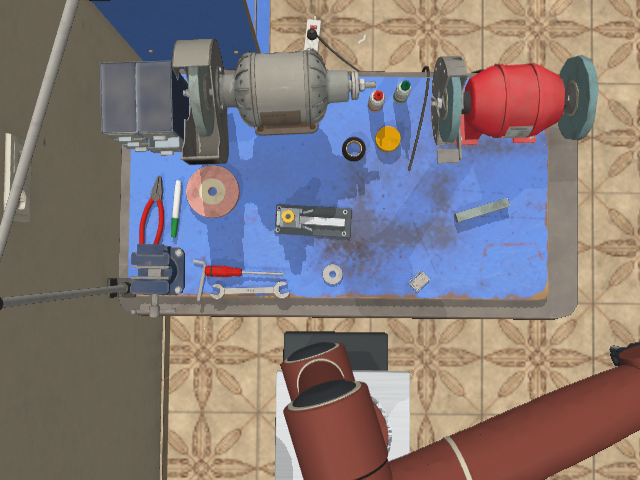

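View pics/side0.png

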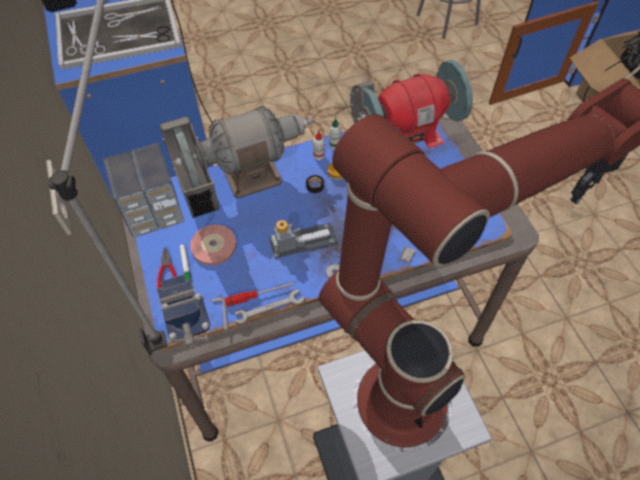

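The top picture shows the stick at about (482,211) and the holder at (313,220) with its screw at (288,215). The open end of the holder points right (world -y). In the side view the arm hides the stick. Next I measure from crops.

```bash
cat > h.py <<'E'
import numpy as np, cv2
from plant import manip, cams
def ray(n,uv):
    c=cams.get_calibration(n);K=c["camera_matrix"];T=c["cam_to_world"]
    p=np.linalg.inv(K)@np.array([uv[0],uv[1],1.]);d=T[:3,:3]@np.array([p[0],-p[1],-p[2]])
    return T[:3,3],d
def onz(n,uv,z):
    o,d=ray(n,uv);return o+d*(z-o[2])/d[2]
def tri(u,v):
    a,d=ray("top",u);b,e=ray("side",v)
    s=np.linalg.lstsq(np.c_[d,-e],b-a,rcond=None)[0];p,q=a+s[0]*d,b+s[1]*e
    return (p+q)/2,np.linalg.norm(p-q)
def proj(n,P):
    c=cams.get_calibration(n);T=c["cam_to_world"];q=T[:3,:3].T@(np.array(P)-T[:3,3]);q=c["camera_matrix"]@np.array([q[0],-q[1],-q[2]]);return q[:2]/q[2]
E
python3 - <<'E'
from h import *
t=cv2.imread("pics/top0.png");s=cv2.imread("pics/side0.png")
hsv=cv2.cvtColor(t,cv2.COLOR_BGR2HSV)
def rect(x0,y0,x1,y1,m):
    r=np.zeros_like(m);r[y0:y1,x0:x1]=m[y0:y1,x0:x1]
    c=max(cv2.findContours(r,0,2)[0],key=cv2.contourArea);return cv2.minAreaRect(c),cv2.contourArea(c)
nb=((hsv[...,1]<110)&(hsv[...,2]>60)).astype(np.uint8)*255
R,a=rect(450,190,520,230,nb);print("stick",R,a)
for p in cv2.boxPoints(R):print(p,onz("top",p,.022))
print("c",onz("top",R[0],.022))
gold=((hsv[...,0]>15)&(hsv[...,0]<32)&(hsv[...,1]>120)&(hsv[...,2]>120)).astype(np.uint8)*255
R,a=rect(275,200,305,230,gold);print("screw top",R,a,onz("top",R[0],.103))
h2=cv2.cvtColor(s,cv2.COLOR_BGR2HSV);gold=((h2[...,0]>12)&(h2[...,0]<32)&(h2[...,1]>120)&(h2[...,2]>100)).astype(np.uint8)*255
R2,a=rect(265,210,300,240,gold);print("side",R2,a,tri(R[0],R2[0]))
A=cv2.resize(t[190:250,265:365],None,fx=8,fy=8,interpolation=2)
B=cv2.resize(t[190:235,445:520],None,fx=5,fy=5,interpolation=2)
C=cv2.resize(s[205:265,255:350],None,fx=5,fy=5,interpolation=2)
o=np.zeros((800,800,3),np.uint8);o[:480]=A;
cv2.imwrite("pics/a.png",A);o2=np.zeros((300,860,3),np.uint8);o2[:225,:375]=B;o2[:300,380:855]=C
o3=np.zeros((600,640,3),np.uint8);A=cv2.resize(t[190:250,265:365],None,fx=5,fy=5,interpolation=2)
o3[:300,:500]=A;o3[300:600,:475]=C;cv2.imwrite("pics/c1.png",o3)
E
```

```text
stick ((477.0525207519531, 209.80841064453125), (17.774784088134766, 64.68627166748047), 67.45694732666016) 551.5
[443.77344 213.99971] [ 0.52593588 -0.23541981  0.022     ]
[503.51715 189.20045] [ 0.5866912  -0.37700503  0.022     ]
[510.3316  205.61711] [ 0.54787594 -0.3932708   0.022     ]
[450.5879  230.41637] [ 0.48726193 -0.25176314  0.022     ]
c [ 0.53689745 -0.31428443  0.022     ]
screw top ((287.7500305175781, 216.25003051757812), (12.727920532226562, 12.020814895629883), 45.0) 117.5 [0.50961063 0.1291392  0.103     ]
side ((281.5, 226.5), (11.0, 9.0), 90.0) 81.5 (array([0.51100209, 0.13044216, 0.08706543]), np.float64(0.001022809152754793))
```

View pics/c1.png

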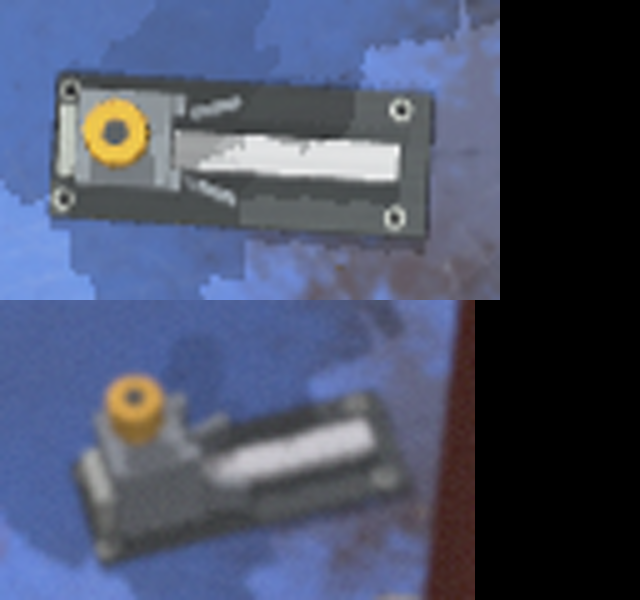

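The crop shows the holder base corners at about (57,73), (434,95), (428,238) and (50,217) in crop pixels. The white rail runs to its right end at (401,160), and the screw head is at (116,131).

```bash
python3 - <<'E'
from h import *
P=lambda x,y:(x/5+265-.4,y/5+190-.4)
b=[onz("top",P(*p),.006)for p in[(57,73),(434,95),(428,238),(50,217)]]
b=np.array(b);print(b)
ax=(b[0]+b[3]-b[1]-b[2])/2;print("len",np.linalg.norm(ax[:2]),"wid",np.linalg.norm((b[0]+b[1]-b[2]-b[3])[:2])/2,"yaw",np.degrees(np.arctan2(ax[1],ax[0])))
c=b.mean(0);u=ax/np.linalg.norm(ax);print("centre(x=-15)",c,"origin",c+.015*u,"screw pred",c+.055*u, "mouth", c+.001*u)
print("rail end/ctr", onz("top",P(401,162),.016), "rail", onz("top",P(240,155),.016))
t=cv2.imread("pics/top0.png")
for y in range(196,228,2): print(y,[tuple(int(k) for k in t[y,x]) for x in range(456,512,9)])
cv2.imwrite("pics/c2.png",cv2.resize(t[190:235,445:520],None,fx=8,fy=8,interpolation=0))
E
```

```text
[[ 0.54553984  0.16254128  0.006     ]
 [ 0.53735369 -0.01756637  0.006     ]
 [ 0.4689469  -0.01542814  0.006     ]
 [ 0.47670217  0.16485268  0.006     ]]
len 0.18037043302720854 wid 0.06865828611911386 yaw 87.46722990915394
centre(x=-15) [0.50713565 0.07359986 0.006     ] origin [0.50779851 0.08858521 0.006     ] screw pred [0.50956614 0.12854613 0.006     ] mouth [0.50717984 0.07459889 0.006     ]
rail end/ctr [ 0.50440221 -0.00172714  0.016     ] rail [0.50674926 0.07461672 0.016     ]
196 [(215, 140, 111), (221, 144, 111), (224, 147, 111), (212, 135, 102), (214, 137, 103), (218, 138, 101), (218, 138, 102)]
198 [(220, 143, 111), (222, 147, 112), (224, 147, 113), (214, 137, 104), (216, 138, 103), (219, 139, 101), (217, 138, 102)]
200 [(219, 143, 111), (210, 137, 109), (225, 148, 113), (213, 136, 104), (216, 139, 102), (137, 135, 127), (217, 138, 103)]
202 [(218, 143, 111), (214, 138, 109), (208, 133, 103), (214, 139, 107), (168, 161, 148), (128, 137, 131), (227, 151, 116)]
204 [(216, 142, 112), (213, 135, 104), (204, 131, 100), (214, 138, 103), (145, 155, 144), (134, 141, 136), (
[... 644 characters left out ...]
, 103), (159, 169, 158), (153, 162, 150), (140, 95, 77), (176, 112, 84), (165, 106, 82), (208, 136, 107)]
218 [(72, 77, 72), (152, 161, 152), (168, 110, 83), (175, 112, 86), (184, 115, 86), (184, 115, 86), (216, 142, 111)]
220 [(71, 76, 71), (169, 119, 98), (177, 114, 87), (182, 114, 86), (183, 114, 85), (225, 146, 107), (222, 146, 114)]
222 [(140, 102, 85), (178, 113, 87), (176, 115, 88), (183, 116, 88), (227, 148, 108), (231, 153, 112), (219, 144, 111)]
224 [(165, 110, 87), (175, 114, 87), (177, 115, 88), (180, 114, 86), (229, 150, 110), (230, 151, 111), (225, 147, 112)]
226 [(149, 104, 87), (171, 111, 87), (177, 114, 86), (229, 149, 110), (218, 140, 108), (230, 150, 112), (230, 154, 113)]
```

View pics/c2.png

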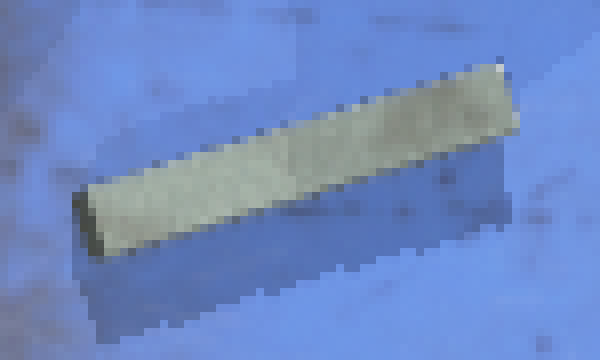

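The stick's top corners are at crop (90,187), (500,66), (518,130) and (102,256). Next I work out the grasp at its rear (-y) end and the first move.

```bash
cat >> h.py <<'E'
from scipy.spatial.transform import Rotation as R_
def rel(P,yaw):
    "shift in present tool axes to TCP P, and turn (deg about tool z) to tool-x yaw; also tilt"
    s=manip.state();q=s["tool_rot"];R=R_.from_quat([q[1],q[2],q[3],q[0]]).as_matrix()
    y0=np.degrees(np.arctan2(R[1,0],R[0,0]));d=R.T@(np.array(P)-s["tool_pos"])
    print("t",round(s["time"],2),"tcp",s["tool_pos"].round(4),"yaw",y0.round(2),"q6",np.degrees(s["joint_pos"][5]).round(1),"F",s["contact_force"].round(1),"M",s["ft_torque"].round(3),"w",round(s["gripper_width"],3))
    print("  shift mm",(d*1000).round(1),"turn",round((y0-yaw+180)%360-180,2),"tilt",R[:2,2].round(4))
E
python3 - <<'E'
from h import *
Q=lambda x,y:(x/8+445-.5,y/8+190-.5)
c=np.array([onz("top",Q(*p),.022)for p in[(90,187),(500,66),(518,130),(102,256)]])
u=(c[0]+c[3]-c[1]-c[2])/2;print("len",np.linalg.norm(u),"wid",np.linalg.norm(c[0]+c[1]-c[2]-c[3])/2,"yaw",np.degrees(np.arctan2(u[1],u[0])),"c",c.mean(0))
u/=np.linalg.norm(u);g=c.mean(0)-.035*u;print("grasp",g)
g[2]=.12;rel(g,np.degrees(np.arctan2(u[1],u[0])))
E
```

```text
len 0.1282251584618696 wid 0.020179555493166097 yaw 107.34437067343426 c [ 0.53788392 -0.32681469  0.022     ]
grasp [ 0.54831791 -0.36022325  0.022     ]
t 0.1 tcp [ 0.2591 -0.5681  0.2302] yaw 24.51 q6 -6.8 F [ 1.  -0.8  0.5] M [0.007 0.034 0.003] w 1.002
  shift mm [349.4 -69.  110.4] turn -82.83 tilt [-0.0006  0.0018]
```

Request:
jog_arm:
  targets:
    - [35,-7,10,-7]
    - [70,-14,20,-14]
    - [104,-20,30,-21]
    - [138,-27,40,-28]
    - [172,-34,50,-35]
  fingers: 1

```text
time: 0.52
tool_pos: [0.4232, -0.4503, 0.1736]
tool_rot: [-0.0, 0.867, 0.499, -0.0]
contact_force: [-0.3, 0.2, -0.7]
gripper_width: 0.998
```

I sent millimetres instead of metres there. The rate limit capped the move and the direction was right, so no harm was done. I use metres from here on.

```bash
python3 - <<'E'
from h import *
rel([.5483,-.3602,.12],107.3)
E
```

```text
t 0.52 tcp [ 0.4232 -0.4503  0.1736] yaw 59.83 q6 -23.5 F [-0.3  0.2 -0.7] M [-0.054  0.021  0.065] w 0.998
  shift mm [140.8  62.9  53.6] turn -47.47 tilt [-0.0003  0.0005]
```

Request:
jog_arm:
  targets:
    - [0.028,0.0126,0.011,-7]
    - [0.056,0.025,0.022,-14]
    - [0.085,0.038,0.032,-21]
    - [0.113,0.05,0.043,-28]
    - [0.141,0.063,0.054,-35]

```text
time: 0.93
tool_pos: [0.5488, -0.3608, 0.1195]
tool_rot: [-0.0, 0.676, 0.737, -0.0]
contact_force: [0.5, -0.7, 0.3]
gripper_width: 1.002
```

Request:
jog_arm:
  targets:
    - [0,0,0,-6.2]
    - [0,0,0,-12.4]
    - [0,0,0,-12.4]

```text
time: 1.18
tool_pos: [0.5481, -0.3612, 0.1195]
tool_rot: [-0.001, 0.594, 0.804, 0.0]
contact_force: [0.1, -0.6, -0.2]
gripper_width: 1.004
```

```bash
python3 - <<'E'
from h import *
rel([.5483,-.3602,.007],107.3)
t=cams.grab_frame("top")[:,:,::-1];s=cams.grab_frame("side")[:,:,::-1]
a,b=proj("top",[.54,-.33,.02]),proj("side",[.54,-.33,.02]);print(a,b)
x,y=a.astype(int);X,Y=b.astype(int)
o=np.hstack([cv2.resize(t[y-35:y+45,x-40:x+40],(400,400),interpolation=2),cv2.resize(s[Y-40:Y+40,X-40:X+40],(400,400),interpolation=2)])
cv2.imwrite("pics/d1.png",o)
E
```

```text
t 1.18 tcp [ 0.5481 -0.3612  0.1195] yaw 107.08 q6 -57.0 F [ 0.1 -0.6 -0.2] M [ 0.039  0.037 -0.029] w 1.004
  shift mm [  0.8   0.6 112.5] turn -0.22 tilt [-0.0015  0.0011]
[483.45179659 208.66311701] [430.32911923 187.94685573]
```

View pics/d1.png

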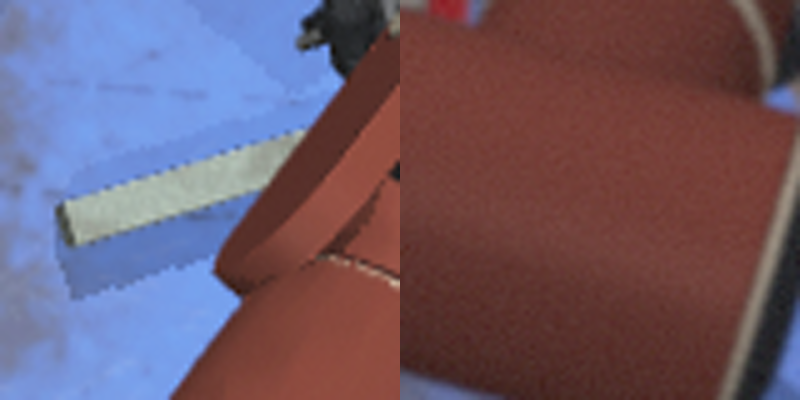

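The top crop shows the stick unmoved and the arm covering its rear end; the arm blocks the side view completely. The open jaws leave ±30 mm of margin, so I go down and grip.

Request:
jog_arm:
  targets:
    - [0,0,0.03,0]
    - [0,0,0.06,0]
    - [0,0,0.09,0]
    - [0,0,0.104,0]
    - [0,0,0.11,0]

```text
time: 1.7
tool_pos: [0.5458, -0.361, 0.0071]
tool_rot: [-0.003, 0.596, 0.803, 0.0]
contact_force: [-0.0, 0.5, -0.5]
gripper_width: 0.996
```

Request:
jog_arm:
  targets:
    - [0,0,0.002,0]
    - [0,0,0.002,0]
    - [0,0,0.002,0]
    - [0,0,0.002,0]
    - [0,0,0.002,0]
  fingers: 0

```text
time: 2.12
tool_pos: [0.549, -0.3631, 0.0106]
tool_rot: [0.002, 0.595, 0.803, -0.0]
contact_force: [-0.6, -0.3, 0.6]
gripper_width: 0.296
```

Request:
jog_arm:
  targets:
    - [0,0,0,0]
    - [0,0,0,0]
    - [0,0,0,0]
    - [0,0,0,0]
    - [0,0,0,0]

```text
time: 2.53
tool_pos: [0.5491, -0.3632, 0.0107]
tool_rot: [0.002, 0.595, 0.803, -0.0]
contact_force: [-0.1, -0.0, 6.7]
gripper_width: 0.24
```

Request:
jog_arm:
  targets:
    - [0,0,-0.01,0]
    - [0,0,-0.02,0]
    - [0,0,-0.04,0]
    - [0,0,-0.06,0]
    - [0,0,-0.06,0]

```text
time: 2.95
tool_pos: [0.5504, -0.3641, 0.074]
tool_rot: [0.004, 0.595, 0.803, -0.0]
contact_force: [0.6, -0.6, -0.8]
gripper_width: 0.242
```

Request:
jog_arm:
  targets:
    - [0,0,0,0]
    - [0,0,0,0]

```text
time: 3.12
tool_pos: [0.5475, -0.3618, 0.0677]
tool_rot: [-0.001, 0.595, 0.803, 0.0]
contact_force: [-0.7, 1.1, -1.5]
gripper_width: 0.239
```

```bash
python3 - <<'E'
from h import *
u=np.array([np.cos(np.radians(87.5)),np.sin(np.radians(87.5))]);O=np.array([.5078,.0886])
for gx in(-.110,):
    p=O+gx*u;print(p);rel([*p,.085],87.5-0.2)
t=cams.grab_frame("top")[:,:,::-1];s=cams.grab_frame("side")[:,:,::-1]
p=manip.state()["tool_pos"];a,b=proj("top",p).astype(int),proj("side",p).astype(int)
o=np.hstack([cv2.resize(t[a[1]-40:a[1]+40,a[0]-50:a[0]+30],(400,400),interpolation=2),cv2.resize(s[b[1]-40:b[1]+40,b[0]-40:b[0]+40],(400,400),interpolation=2)])
cv2.imwrite("pics/d2.png",o);print(a,b)
E
```

```text
[ 0.50300187 -0.0212953 ]
t 3.12 tcp [ 0.5475 -0.3618  0.0677] yaw 106.91 q6 -56.9 F [-0.7  1.1 -1.5] M [-0.092  0.006  0.016] w 0.239
  shift mm [338.7  56.5 -16.9] turn 19.61 tilt [-0.001   0.0008]
[502 203] [441 173]
```

View pics/d2.png

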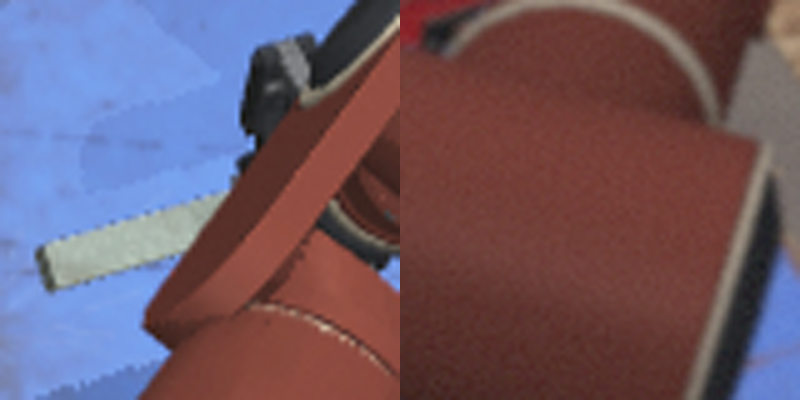

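The stick is held and level; its front end is at about (462.6,216.6) in the full top image. I carry it over to the holder.

Request:
jog_arm:
  targets:
    - [0.03,0.005,-0.005,0]
    - [0.07,0.012,-0.01,0]
    - [0.11,0.018,-0.017,0]
    - [0.15,0.025,-0.017,0]
    - [0.19,0.0316,-0.017,0]

```text
time: 3.63
tool_pos: [0.5219, -0.1695, 0.0847]
tool_rot: [-0.001, 0.596, 0.803, -0.0]
contact_force: [0.6, 0.0, -1.8]
gripper_width: 0.234
```

Request:
jog_arm:
  targets:
    - [0.037,0.0062,0,5]
    - [0.075,0.0124,0,10]
    - [0.112,0.0187,0,15]
    - [0.137,0.0229,0,19.6]
    - [0.149,0.0249,0,19.6]

```text
time: 4.05
tool_pos: [0.5015, -0.0184, 0.084]
tool_rot: [-0.002, 0.723, 0.691, -0.001]
contact_force: [-0.4, -1.0, -1.9]
gripper_width: 0.24
```

Request:
jog_arm:
  targets:
    - [0,0,0,0]
    - [0,0,0,0]

```text
time: 4.22
tool_pos: [0.503, -0.0214, 0.0849]
tool_rot: [-0.0, 0.723, 0.691, -0.001]
contact_force: [0.1, -0.4, -1.2]
gripper_width: 0.239
```

```bash
python3 - <<'E'
from h import *
f=onz("top",(462.6,216.6),.080);d=f[:2]-np.array([.5475,-.3618]);print("earlier front rel tcp",np.linalg.norm(d),np.degrees(np.arctan2(d[1],d[0])))
rel([.503,-.0213,.085],87.3)
t=cams.grab_frame("top")[:,:,::-1];s=cams.grab_frame("side")[:,:,::-1]
o=np.zeros((600,800,3),np.uint8);o[:300,:500]=cv2.resize(t[190:250,265:365],None,fx=5,fy=5,interpolation=2)
o[300:,:475]=cv2.resize(s[195:255,255:350],None,fx=5,fy=5,interpolation=2)
cv2.imwrite("pics/d3.png",o[:,:520])
E
```

```text
earlier front rel tcp 0.10054213665121844 108.44136709573203
t 4.22 tcp [ 0.503  -0.0214  0.0849] yaw 87.46 q6 -8.3 F [ 0.1 -0.4 -1.2] M [-0.052  0.016 -0.002] w 0.239
  shift mm [ 0.1 -0.  -0.1] turn 0.16 tilt [-0.0012 -0.0005]
```

View pics/d3.png

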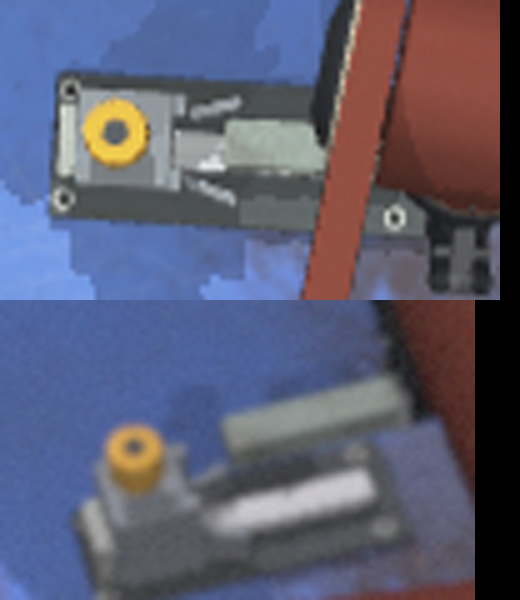

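The stick hangs over the rail, with its front end near crop (225,144) and the cheek mouth at x≈240. I check its lateral offset, direction and height.

```bash
python3 - <<'E'
from h import *
t=cams.grab_frame("top")
P=lambda x,y:(x/5+265-.4,y/5+190-.4)
m=((t[...,1].astype(int)>t[...,2])&(t[...,1]>t[...,0].astype(int)+4)&(t[...,1]>95)).astype(np.uint8)
r=np.zeros_like(m);r[205:235,300:331]=m[205:235,300:331]
c=max(cv2.findContours(r,0,1)[0],key=cv2.contourArea);pts=c.reshape(-1,2);print(pts.min(0),pts.max(0))
u=np.array([np.cos(np.radians(87.5)),np.sin(np.radians(87.5))]);n=np.array([-u[1],u[0]]);O=np.array([.5078,.0886])
for col in range(310,328,3):
    ys=np.where(r[:,col])[0]
    q=onz("top",(col,(ys.min()+ys.max())/2),.100)[:2];print(col,ys.min(),ys.max(),"holder xy",((q-O)@u).round(4),((q-O)@n).round(4))
T,d=tri(P(226,122),(222/5+255-.4,420/5+195-.4));print("corner?",T,d)
print("rail mid holder y:",[((onz("top",P(x,y),.016)[:2]-O)@n).round(4) for x,y in((400,162),(300,157),(240,154))])
print("cheeks mouth", [((onz("top",P(x,y),.032)[:2]-O)@np.c_[u,n]).round(4) for x,y in((241,100),(235,203))])
E
```

```text
[310 213] [330 224]
310 219 222 holder xy -0.0094 0.0064
313 213 222 holder xy -0.0157 -0.0007
316 213 222 holder xy -0.0223 -0.001
319 214 223 holder xy -0.0292 0.0008
322 214 223 holder xy -0.0358 0.0004
325 214 223 holder xy -0.0425 0.0001
corner? [ 0.54616671  0.08537658 -0.27981717] 0.0012388866854539731
rail mid holder y: [np.float64(-0.0005), np.float64(-0.0002), np.float64(-0.0)]
cheeks mouth [array([-0.0132, -0.0243]), array([-0.0132,  0.0242])]
```

```bash
python3 - <<'E'
from h import *
P=lambda x,y:(x/5+265-.4,y/5+190-.4)
print(tri(P(226,122),(222/5+255-.4,120/5+195-.4)))
E
```

```text
(array([0.51608084, 0.08019844, 0.09259832]), np.float64(0.00017829176106444775))
```

Request:
jog_arm:
  targets:
    - [0,0,0.015,0]
    - [0,0,0.035,0]
    - [0,0,0.047,0]
    - [0,0,0.053,0]
    - [0,0,0.055,0]

```text
time: 4.78
tool_pos: [0.5024, -0.0219, 0.029]
tool_rot: [-0.001, 0.724, 0.69, -0.001]
contact_force: [0.2, -0.3, -1.2]
gripper_width: 0.238
```

Request:
jog_arm:
  targets:
    - [0,0,0.0,0]
    - [0,0,0.001,0]
    - [0,0,0.002,0]
    - [0,0,0.002,0]

```text
time: 5.12
tool_pos: [0.504, -0.0216, 0.0294]
tool_rot: [0.001, 0.723, 0.69, 0.0]
contact_force: [-0.4, -0.2, -2.4]
gripper_width: 0.235
```

Request:
jog_arm:
  targets:
    - [0,0,0,0]
    - [0,0,0.0005,0]
    - [0,0,0.0005,0]
    - [0,0,0.0005,0]

```text
time: 5.45
tool_pos: [0.5035, -0.0214, 0.0282]
tool_rot: [0.0, 0.723, 0.69, 0.0]
contact_force: [-0.3, 0.1, -1.7]
gripper_width: 0.241
```

Request:
jog_arm:
  targets:
    - [0,0,0.0005,0]
    - [0,0,0.001,0]
    - [0,0,0.001,0]
    - [0,0,0.001,0]

```text
time: 5.78
tool_pos: [0.5034, -0.0215, 0.0271]
tool_rot: [-0.0, 0.724, 0.69, -0.0]
contact_force: [0.6, 0.1, -0.8]
gripper_width: 0.239
```

Request:
jog_arm:
  targets:
    - [0,0,0.0005,0]
    - [0,0,0.0005,0]
    - [0,0,0.0005,0]

```text
time: 6.03
tool_pos: [0.5035, -0.0214, 0.0267]
tool_rot: [0.0, 0.723, 0.69, 0.0]
contact_force: [-0.9, 0.6, -0.9]
gripper_width: 0.237
```

Request:
jog_arm:
  targets:
    - [0,0,0.0005,0]
    - [0,0,0.0005,0]
    - [0,0,0.0005,0]

```text
time: 6.28
tool_pos: [0.5036, -0.0216, 0.0265]
tool_rot: [0.0, 0.723, 0.69, -0.0]
contact_force: [-2.2, -0.3, 2.0]
gripper_width: 0.238
```

```bash
python3 - <<'E'
from h import *
u=np.array([np.cos(np.radians(87.5)),np.sin(np.radians(87.5))]);O=np.array([.5078,.0886])
rel([*(O-.04*u),.0265],87.3)
E
```

```text
t 6.28 tcp [ 0.5036 -0.0216  0.0265] yaw 87.31 q6 -8.2 F [-2.2 -0.3  2. ] M [-0.062  0.29   0.073] w 0.238
  shift mm [70.2 -0.8  0. ] turn 0.01 tilt [ 0.0001 -0.0001]
```

Touching the rail (Fz +2 N). Now I slide gently.

Request:
jog_arm:
  targets:
    - [0.004,0,0,0]
    - [0.009,0,0,0]
    - [0.014,-0.0002,0,0]
    - [0.019,-0.0003,0,0]
    - [0.024,-0.0003,0,0]

```text
time: 6.7
tool_pos: [0.5047, 0.0028, 0.0266]
tool_rot: [0.001, 0.723, 0.69, 0.0]
contact_force: [-0.4, -3.3, 3.1]
gripper_width: 0.235
```

Request:
jog_arm:
  targets:
    - [0.005,0,0,0]
    - [0.01,0,0,0]
    - [0.014,-0.0002,0,0]
    - [0.018,-0.0003,0,0]
    - [0.02,-0.0003,0,0]

```text
time: 7.12
tool_pos: [0.5053, 0.0227, 0.0266]
tool_rot: [0.001, 0.723, 0.691, 0.0]
contact_force: [-0.0, -4.6, 4.6]
gripper_width: 0.236
```

```bash
python3 - <<'E'
from h import *
u=np.array([np.cos(np.radians(87.5)),np.sin(np.radians(87.5))]);O=np.array([.5078,.0886])
rel([*(O-.04*u),.0265],87.3)
E
```

```text
t 7.12 tcp [0.5053 0.0227 0.0266] yaw 87.34 q6 -3.2 F [-0.  -4.6  4.6] M [-0.807 -0.017  0.084] w 0.236
  shift mm [25.9 -0.5  0.1] turn 0.04 tilt [ 0.0008 -0.0006]
```

Request:
jog_arm:
  targets:
    - [0.003,0,-0.0003,0]
    - [0.006,0,-0.0003,0]
    - [0.009,0,-0.0003,0]
    - [0.012,0,-0.0003,0]
    - [0.014,0,-0.0003,0]

```text
time: 7.53
tool_pos: [0.5057, 0.0367, 0.0266]
tool_rot: [0.0, 0.723, 0.69, 0.0]
contact_force: [-0.9, -4.9, 5.3]
gripper_width: 0.237
```

Request:
jog_arm:
  targets:
    - [0.002,0,0,0]
    - [0.004,0,0,0]
    - [0.006,0,0,0]
    - [0.006,0,0,0]

```text
time: 7.87
tool_pos: [0.506, 0.0429, 0.0266]
tool_rot: [0.0, 0.723, 0.69, 0.0]
contact_force: [-0.5, -2.9, 5.6]
gripper_width: 0.236
```

Predicted home is TCP y ≈ 0.0486. I creep in 1 mm steps and watch Fy.

Request:
jog_arm:
  targets:
    - [0.001,0,-0.0002,0]
    - [0.002,0,-0.0002,0]
    - [0.003,0,-0.0002,0]
    - [0.003,0,-0.0002,0]

```text
time: 8.2
tool_pos: [0.5059, 0.0458, 0.0266]
tool_rot: [-0.0, 0.724, 0.69, 0.0]
contact_force: [0.7, -4.4, 3.5]
gripper_width: 0.236
```

Request:
jog_arm:
  targets:
    - [0.0005,0,0,0]
    - [0.001,0,0,0]
    - [0.001,0,0,0]

```text
time: 8.45
tool_pos: [0.506, 0.0466, 0.0266]
tool_rot: [-0.0, 0.724, 0.69, 0.0]
contact_force: [0.1, -3.5, 4.1]
gripper_width: 0.237
```

Request:
jog_arm:
  targets:
    - [0.0005,0,0,0]
    - [0.001,0,0,0]
    - [0.001,0,0,0]

```text
time: 8.7
tool_pos: [0.506, 0.0472, 0.0266]
tool_rot: [0.0, 0.723, 0.69, -0.0]
contact_force: [-0.3, -6.8, 4.4]
gripper_width: 0.233
```

Request:
jog_arm:
  targets:
    - [0.0005,0,0,0]
    - [0.001,0,0,0]
    - [0.001,0,0,0]

```text
time: 8.95
tool_pos: [0.506, 0.0472, 0.0266]
tool_rot: [0.001, 0.723, 0.69, -0.001]
contact_force: [-1.3, -9.2, 4.7]
gripper_width: 0.234
```

Request:
jog_arm:
  targets:
    - [0.0005,0,0,0]
    - [0.001,0,0,0]
    - [0.001,0,0,0]

```text
time: 9.2
tool_pos: [0.506, 0.0472, 0.0266]
tool_rot: [0.002, 0.723, 0.691, -0.002]
contact_force: [-0.9, -12.8, 4.5]
gripper_width: 0.237
```

It stops hard at y=0.0472: the force rises while the position stays put. That agrees with the end stop. I relieve the push and release.

Request:
jog_arm:
  targets:
    - [-0.002,0,0,0]
    - [-0.002,0,0,0]

```text
time: 9.37
tool_pos: [0.506, 0.0472, 0.0266]
tool_rot: [-0.0, 0.724, 0.69, -0.0]
contact_force: [-1.0, -3.6, 3.7]
gripper_width: 0.239
```

Request:
jog_arm:
  targets:
    - [0,0,0,0]
    - [0,0,0,0]
    - [0,0,0,0]
    - [0,0,0,0]
    - [0,0,0,0]
  fingers: 1

```text
time: 9.78
tool_pos: [0.5056, 0.048, 0.0262]
tool_rot: [-0.001, 0.723, 0.69, -0.0]
contact_force: [-0.2, 0.2, -0.2]
gripper_width: 0.925
```

Request:
jog_arm:
  targets:
    - [0,0,-0.01,0]
    - [0,0,-0.04,0]
    - [0,0,-0.08,0]
    - [0,0,-0.115,0]
    - [0,0,-0.13,0]

```text
time: 10.2
tool_pos: [0.5088, 0.0476, 0.1634]
tool_rot: [0.003, 0.723, 0.69, 0.003]
contact_force: [0.2, -0.6, 0.2]
gripper_width: 1.001
```

Request:
jog_arm:
  targets:
    - [-0.03,0.01,0,7]
    - [-0.07,0.02,0,14]
    - [-0.11,0.03,0,21]
    - [-0.14,0.04,0,28]
    - [-0.14,0.04,0,28]

```text
time: 10.62
tool_pos: [0.5407, -0.099, 0.1581]
tool_rot: [0.002, 0.871, 0.491, 0.0]
contact_force: [-0.1, 0.9, 0.6]
gripper_width: 1.0
```

```bash
python3 - <<'E'
from h import *
rel([.5096,.129,.15],87.3)
t=cams.grab_frame("top")[:,:,::-1];s=cams.grab_frame("side")[:,:,::-1]
o=np.zeros((600,800,3),np.uint8);o[:300,:500]=cv2.resize(t[190:250,265:365],None,fx=5,fy=5,interpolation=2)
o[300:,:475]=cv2.resize(s[205:265,255:350],None,fx=5,fy=5,interpolation=2)
cv2.imwrite("pics/e1.png",o[:,:520])
E
```

```text
t 10.62 tcp [ 0.5407 -0.099   0.1581] yaw 58.8 q6 13.1 F [-0.1  0.9  0.6] M [-0.078  0.038 -0.005] w 1.0
  shift mm [ 179.  -144.7    7.5] turn -28.5 tilt [ 0.0022 -0.0024]
```

View pics/e1.png

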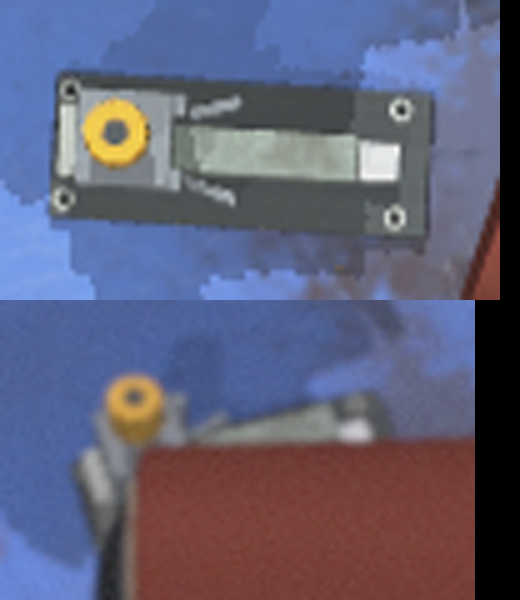

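The stick is home: its rear end is at crop (357,157), with about 20 mm of white rail showing behind it and the front end under the bridge. Next I move over the screw with the wrist wound back.

Request:
jog_arm:
  targets:
    - [0.03,-0.024,0.001,0]
    - [0.06,-0.048,0.002,0]
    - [0.09,-0.072,0.003,0]
    - [0.12,-0.096,0.004,0]
    - [0.15,-0.12,0.005,0]

```text
time: 11.13
tool_pos: [0.5115, 0.0989, 0.152]
tool_rot: [-0.0, 0.868, 0.496, 0.0]
contact_force: [0.4, 0.1, -0.1]
gripper_width: 1.003
```

Request:
jog_arm:
  targets:
    - [0.015,-0.0125,0.001,-7]
    - [0.029,-0.0247,0.0025,-14]
    - [0.029,-0.0247,0.0025,-21]
    - [0.029,-0.0247,0.0025,-28]
    - [0.029,-0.0247,0.0025,-35]

```text
time: 11.55
tool_pos: [0.5052, 0.1355, 0.1493]
tool_rot: [-0.0, 0.676, 0.737, 0.0]
contact_force: [0.2, -0.7, 0.1]
gripper_width: 1.003
```

Request:
jog_arm:
  targets:
    - [0,0,0,-7]
    - [0,0,0,-14]
    - [0,0,0,-21]
    - [0,0,0,-28]
    - [0,0,0,-35]

```text
time: 11.97
tool_pos: [0.5055, 0.1349, 0.1494]
tool_rot: [-0.0, 0.424, 0.906, 0.0]
contact_force: [0.2, 0.4, -0.1]
gripper_width: 1.0
```

Request:
jog_arm:
  targets:
    - [0,0,0,-7]
    - [0,0,0,-14]
    - [0,0,0,-21]
    - [0,0,0,-21]
    - [0,0,0,-21]

```text
time: 12.38
tool_pos: [0.5058, 0.1345, 0.1493]
tool_rot: [-0.0, 0.257, 0.966, 0.0]
contact_force: [-0.1, -0.2, -0.1]
gripper_width: 0.998
```

```bash
python3 - <<'E'
from h import *
rel([.5097,.129,.072],180)
c=lambda x,y:onz("top",(x/5+265-.4,y/5+190-.4),.038)
u=np.array([np.cos(np.radians(87.5)),np.sin(np.radians(87.5))]);print("stick rear holder x",(c(357,157)[:2]-[.5078,.0886])@u, "rail rear",(onz("top",(401/5+264.6,162/5+189.6),.016)[:2]-[.5078,.0886])@u)
E
```

```text
t 12.38 tcp [0.5058 0.1345 0.1493] yaw 150.25 q6 -53.5 F [-0.1 -0.2 -0.1] M [ 0.043 -0.016 -0.046] w 0.998
  shift mm [-6.2 -2.9 77.3] turn -29.75 tilt [-0.0001  0.0003]
stick rear holder x -0.0688871532310257 rail rear -0.09038937438523098
```

Request:
jog_arm:
  targets:
    - [-0.006,-0.003,0,0]
    - [-0.006,-0.003,0.02,0]
    - [-0.006,-0.003,0.045,0]
    - [-0.006,-0.003,0.065,0]
    - [-0.006,-0.003,0.073,0]

```text
time: 12.8
tool_pos: [0.508, 0.1276, 0.0729]
tool_rot: [-0.002, 0.257, 0.966, -0.001]
contact_force: [-0.6, -0.0, -0.9]
gripper_width: 0.996
```

Request:
jog_arm:
  targets:
    - [0,0,0.003,0]
    - [0,0,0.004,0]
    - [0,0,0.004,0]

```text
time: 13.05
tool_pos: [0.5109, 0.128, 0.0731]
tool_rot: [0.001, 0.256, 0.967, 0.0]
contact_force: [-0.2, -0.5, 1.0]
gripper_width: 1.0
```

```bash
python3 - <<'E'
from h import *
rel([.5097,.129,.072],150.25)
E
```

```text
t 13.05 tcp [0.5109 0.128  0.0731] yaw 150.29 q6 -54.3 F [-0.2 -0.5  1. ] M [-0.007  0.011  0.025] w 1.0
  shift mm [1.5 0.2 1.1] turn 0.04 tilt [0.0015 0.0002]
```

Request:
jog_arm:
  targets:
    - [0,0,0,0]
    - [0,0,0,0]
    - [0,0,0,0]
    - [0,0,0,0]
    - [0,0,0,0]
  fingers: 0

```text
time: 13.47
tool_pos: [0.5118, 0.1301, 0.0736]
tool_rot: [0.002, 0.257, 0.966, 0.003]
contact_force: [-2.4, 1.5, -2.6]
gripper_width: 0.324
```

Request:
jog_arm:
  targets:
    - [0,0,0,0]
    - [0,0,0,0]
    - [0,0,0,0]

```text
time: 13.72
tool_pos: [0.5117, 0.13, 0.0735]
tool_rot: [0.002, 0.256, 0.967, 0.003]
contact_force: [2.6, 8.3, 1.3]
gripper_width: 0.323
```

```bash
python3 - <<'E'
from h import *
rel([.5097,.129,.072],150.25)
E
```

```text
t 13.72 tcp [0.5117 0.13   0.0735] yaw 150.3 q6 -54.3 F [2.6 8.3 1.3] M [ 1.038 -0.408  0.032] w 0.323
  shift mm [ 1.3 -1.9  1.5] turn 0.05 tilt [0.0044 0.0046]
```

Gripped: the jaws centred on the screw about 2 mm along tool +y from the command. I relieve that, then start turning.

Request:
jog_arm:
  targets:
    - [0,0.001,0,0]
    - [0,0.0018,0,0]
    - [0,0.0018,0,0]

```text
time: 13.97
tool_pos: [0.5117, 0.1301, 0.0735]
tool_rot: [0.001, 0.256, 0.967, 0.001]
contact_force: [-1.7, 3.3, 4.9]
gripper_width: 0.32
```

Request:
jog_arm:
  targets:
    - [0,0,0,4]
    - [0,0,0,8]
    - [0,0,0,12]
    - [0,0,0,16]
    - [0,0,0,20]

```text
time: 14.38
tool_pos: [0.5115, 0.1299, 0.0735]
tool_rot: [0.0, 0.422, 0.907, 0.0]
contact_force: [-2.3, 1.8, 6.0]
gripper_width: 0.321
```

```bash
python3 - <<'E'
from h import *
rel([.5115,.130,.0735],150.25)
E
```

```text
t 14.38 tcp [0.5115 0.1299 0.0735] yaw 130.13 q6 -34.0 F [-2.3  1.8  6. ] M [0.201 0.405 0.135] w 0.321
  shift mm [ 0.1  0.  -0. ] turn -20.12 tilt [0.0009 0.0006]
```

Mz is 0.135 N m, so free-turning torque reads clearly. I carry on and log Mz.

Request:
jog_arm:
  targets:
    - [0,0,0,4]
    - [0,0,0,8]
    - [0,0,0,12]
    - [0,0,0,16]
    - [0,0,0,20]

```text
time: 14.8
tool_pos: [0.5113, 0.1297, 0.0735]
tool_rot: [-0.0, 0.573, 0.82, 0.0]
contact_force: [-3.1, 0.5, 7.5]
gripper_width: 0.321
```

```bash
echo 'rel([.5115,.130,.0735],150.25)' > /dev/null; cat > r.py <<'E'
from h import *
rel([.5115,.130,.0735],150.25)
E
python3 r.py
```

```text
t 14.8 tcp [0.5113 0.1297 0.0735] yaw 110.13 q6 -14.0 F [-3.1  0.5  7.5] M [0.184 0.601 0.077] w 0.321
  shift mm [ 0.2  0.3 -0. ] turn -40.12 tilt [0.0001 0.0002]
```

Request:
jog_arm:
  targets:
    - [0,0,0,4]
    - [0,0,0,8]
    - [0,0,0,12]
    - [0,0,0,16]
    - [0,0,0,20]

```text
time: 15.22
tool_pos: [0.511, 0.1297, 0.0735]
tool_rot: [-0.0, 0.706, 0.708, -0.0]
contact_force: [-3.7, 2.1, 8.6]
gripper_width: 0.321
```

```bash
python3 r.py
```

```text
t 15.22 tcp [0.511  0.1297 0.0735] yaw 90.13 q6 6.0 F [-3.7  2.1  8.6] M [0.17  0.773 0.093] w 0.321
  shift mm [ 0.3  0.5 -0. ] turn -60.12 tilt [-0.0008  0.0002]
```

Request:
jog_arm:
  targets:
    - [0,0,0,3]
    - [0,0,0,6]
    - [0,0,0,9]

```text
time: 15.47
tool_pos: [0.5108, 0.1297, 0.0734]
tool_rot: [-0.0, 0.759, 0.651, -0.0]
contact_force: [-4.6, 0.2, 9.1]
gripper_width: 0.32
```

```bash
python3 r.py
```

```text
t 15.47 tcp [0.5108 0.1297 0.0734] yaw 81.18 q6 15.0 F [-4.6  0.2  9.1] M [0.191 0.891 0.084] w 0.32
  shift mm [ 0.4  0.6 -0.1] turn -69.07 tilt [-0.0012  0.0002]
```

Torque is still free (about 0.085). From here I use 6° steps, and each check averages Mz over a few short waits.

```bash
cat > r.py <<'E'
from h import *
m=[];f=[]
for i in range(4):
    s=manip.state();m.append(s["ft_torque"][2]);f.append(s["contact_force"]);cams.grab_frame("top")
s=manip.state();q=s["tool_rot"]
print("t",round(s["time"],2),"turned",round(150.25-2*np.degrees(np.arctan2(q[2],q[1])),2),"Mz",np.mean(m).round(3),np.round(m,3),"F",np.mean(f,0).round(1),"w",round(s["gripper_width"],3))
E
python3 r.py
```

```text
t 15.67 turned 68.96 Mz -0.072 [ 0.084 -0.144 -0.112 -0.115] F [-5.   0.9  9.3] w 0.324
```

Request:
jog_arm:
  targets:
    - [0,0,-0.0005,3]
    - [0,0,-0.001,6]

```text
time: 15.83
tool_pos: [0.5107, 0.1298, 0.0735]
tool_rot: [-0.0, 0.792, 0.61, -0.0]
contact_force: [-0.6, 1.7, 1.1]
gripper_width: 0.32
```

```bash
python3 r.py
```

```text
t 16.03 turned 74.88 Mz -0.061 [ 0.071 -0.144 -0.036 -0.133] F [-2.2  2.2  3.6] w 0.324
```

Request:
jog_arm:
  targets:
    - [0,0,-0.0005,3]
    - [0,0,-0.001,6]

```text
time: 16.2
tool_pos: [0.5106, 0.1298, 0.0736]
tool_rot: [-0.0, 0.823, 0.568, -0.0]
contact_force: [-0.1, 3.2, -2.6]
gripper_width: 0.322
```

```bash
python3 r.py
```

```text
t 16.4 turned 80.85 Mz -0.033 [ 0.112 -0.069 -0.15  -0.025] F [-0.2  2.7 -0.9] w 0.323
```

Holding still mixes in static friction, so I read Mz straight after each motion instead.

```bash
sed -i 's/range(4)/range(1)/; s/;cams.grab_frame("top")//' r.py
```

Request:
jog_arm:
  targets:
    - [0,0,0,3]
    - [0,0,0,6]

```text
time: 16.57
tool_pos: [0.5105, 0.1298, 0.0735]
tool_rot: [-0.001, 0.851, 0.525, -0.0]
contact_force: [-0.7, 3.3, -0.6]
gripper_width: 0.32
```

```bash
python3 r.py
```

```text
t 16.57 turned 86.97 Mz 0.141 [0.141] F [-0.7  3.3 -0.6] w 0.32
```

Request:
jog_arm:
  targets:
    - [0,0,0,3]
    - [0,0,0,6]

```text
time: 16.73
tool_pos: [0.5105, 0.1298, 0.0736]
tool_rot: [-0.001, 0.878, 0.479, -0.0]
contact_force: [-1.3, 4.4, -0.8]
gripper_width: 0.321
```

```bash
python3 r.py
```

```text
t 16.73 turned 92.97 Mz 0.155 [0.155] F [-1.3  4.4 -0.8] w 0.321
```

Request:
jog_arm:
  targets:
    - [0,0,0,3]
    - [0,0,0,6]

```text
time: 16.9
tool_pos: [0.5104, 0.1299, 0.0735]
tool_rot: [-0.001, 0.901, 0.433, -0.001]
contact_force: [-2.7, 3.4, -0.7]
gripper_width: 0.316
```

```bash
python3 r.py
```

```text
t 16.9 turned 98.96 Mz 0.186 [0.186] F [-2.7  3.4 -0.7] w 0.316
```

Request:
jog_arm:
  targets:
    - [0,0,0,3]

```text
time: 16.98
tool_pos: [0.5103, 0.1299, 0.0735]
tool_rot: [-0.001, 0.913, 0.409, -0.001]
contact_force: [-1.6, 4.7, -0.0]
gripper_width: 0.321
```

```bash
python3 r.py
```

```text
t 16.98 turned 101.96 Mz 0.256 [0.256] F [-1.6  4.7 -0. ] w 0.321
```

```bash
python3 - <<'E'
from h import *
a=[]
for i in range(6):
    cams.grab_frame("top");s=manip.state();a.append(s["ft_torque"][2])
print(np.round(a,3),s["contact_force"].round(1),s["time"])
E
```

```text
[ 0.037 -0.018  0.033  0.082  0.096  0.045] [-2.6  4.9 -1.9] 17.2833
```

Both the moving reading (about +0.14 over free) and the static reading (about +0.15) say it is snug, so I stop turning. I open, lift clear and move away.

Request:
jog_arm:
  targets:
    - [0,0,0,0]
    - [0,0,0,0]
    - [0,0,0,0]
    - [0,0,0,0]
    - [0,0,0,0]
  fingers: 1

```text
time: 17.7
tool_pos: [0.5114, 0.1292, 0.0745]
tool_rot: [0.0, 0.912, 0.409, 0.0]
contact_force: [0.0, -0.6, 0.2]
gripper_width: 0.992
```

Request:
jog_arm:
  targets:
    - [0,0,-0.01,0]
    - [0,0,-0.04,0]
    - [0,0,-0.07,0]
    - [0,0,-0.1,0]
    - [0,0,-0.1,0]

```text
time: 18.12
tool_pos: [0.5152, 0.1299, 0.1829]
tool_rot: [0.002, 0.912, 0.409, 0.006]
contact_force: [1.2, -0.1, 1.8]
gripper_width: 1.001
```

```bash
python3 - <<'E'
from h import *
rel([.45,-.06,.2],48)
E
```

```text
t 18.12 tcp [0.5152 0.1299 0.1829] yaw 48.32 q6 47.8 F [ 1.2 -0.1  1.8] M [-0.014 -0.026  0.01 ] w 1.001
  shift mm [-185.1   77.7  -18.2] turn 0.32 tilt [0.0134 0.0012]
```

Request:
jog_arm:
  targets:
    - [-0.037,0.015,-0.004,0]
    - [-0.074,0.03,-0.007,0]
    - [-0.11,0.046,-0.01,0]
    - [-0.148,0.062,-0.014,0]
    - [-0.185,0.077,-0.018,0]

```text
time: 18.53
tool_pos: [0.4446, -0.0613, 0.1929]
tool_rot: [0.001, 0.912, 0.41, 0.0]
contact_force: [0.6, -0.6, 0.7]
gripper_width: 0.998
```

Request:
jog_arm:
  targets:
    - [0,0,0,0]
    - [0,0,0,0]

```text
time: 18.7
tool_pos: [0.4453, -0.0618, 0.1931]
tool_rot: [0.001, 0.913, 0.407, 0.001]
contact_force: [-0.1, 1.0, -0.4]
gripper_width: 0.998
```

```bash
python3 - <<'E'
from h import *
t=cams.grab_frame("top")[:,:,::-1];s=cams.grab_frame("side")[:,:,::-1]
o=np.zeros((600,800,3),np.uint8);o[:300,:500]=cv2.resize(t[190:250,265:365],None,fx=5,fy=5,interpolation=2)
o[300:,:475]=cv2.resize(s[205:265,255:350],None,fx=5,fy=5,interpolation=2)
cv2.imwrite("pics/f1.png",o[:,:520])
E
```

```text
(no output)
```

View pics/f1.png

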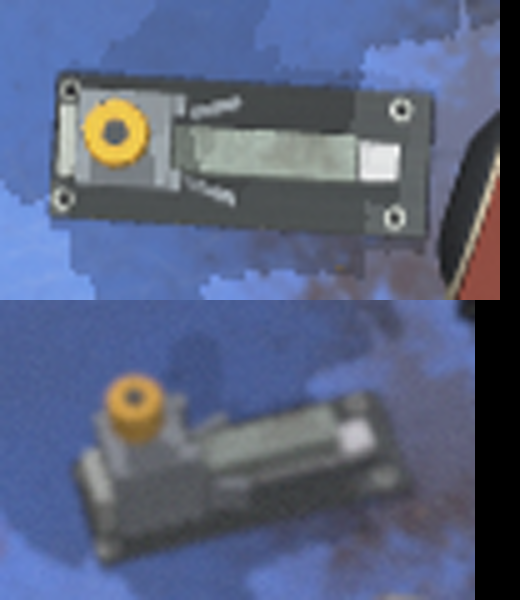

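The stick's rear end is still at crop (357,157), so it has not moved. It lies on the rail in both views, and the robot touches nothing.

```bash
python3 -c "
from plant import manip
print(manip.job_done())"
```

```text
the job is handed in; nothing more can be done
None
```

The dressing stick is in the holder, pushed fully home and clamped with the thumbscrew, and I have handed the job in at about 19 s of the 64 s allowed.

- **Stick:** I gripped it near its rear end, laid it on the rail and slid it in. It stopped hard at TCP y = 0.0472, with the push rising to about 13 N. In the pictures its rear end sits at holder x ≈ -69 mm (home is -70 mm), and it did not move when I clamped it.
- **Thumbscrew:** I turned it about 102° clockwise in one grasp. Torque was about 0.09 N m while free and rose from about 85°; I stopped at about 0.14 N m above free. I estimate about 34 N on the pad at that moment, settling to roughly 25 N if it sprang back on release. I could not measure the force after letting go.
- **Final look:** The robot is clear of everything. The last pictures, cropped to the holder, show nothing disturbed there. I did not check the other bench items again, but no move went near them.
- **What went wrong or disagreed:**
  - My first move was sent in millimetres instead of metres. The speed limit capped it, and it did no harm.
  - The arm hid the stick in the side view before I gripped it, so its height was not measured from two views then. I relied on the touch-down on the rail instead.
  - A later two-view estimate of the stick's top, from a blurred corner, came out about 4 mm lower than the grip suggested. The rail contact (TCP z 0.0265, predicted 0.0267) agreed with the grip.
  - The torque readings were noisy, by about ±0.03 N m.

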